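# Press the axle cap onto a toy wagon's wheel

## Robot

A 6-joint arm with a two-finger parallel gripper is mounted at the origin on the work surface. World frame = base frame: x ahead of the robot, y to its left, z up, the work surface at z = 0. Lengths are in mm, angles in degrees, forces in N, time in s.
With the tool pointing down it reaches from about 300 to 850 mm from the base axis. Payload 5.4 kg.
Tool frame: the origin (TCP) lies at the very end of the fingers, on their centre line; the grasp point (between the pads) lies 19 mm behind it; z points along the fingers, y is the line along which they close (so a half turn about z gives the same grasp; the last joint's range is limited). The gripper opens to 85 mm and grips with 20 to 120 N. Pads are 22 mm wide; open, the fingers measure 114 mm over their backs; the gripper's body (76 mm by 85 mm) begins 54 mm behind the grasp point. The pads swing forward as they close: fully open they stand 13 mm farther back than shut.
Start: joints at [-82.741, 9.076, 91.501, -0, 79.423, -12.038], TCP at [189.995, -542.686, 231.299] pointing down, gripper open.
Joint ranges: [-166.64, 166.64], [-54.1, 131.32], [10.49, 154.53], [-73.88, 253.88], [9.74, 151.15], [-171.62, 171.62]. Speed limits (degrees/s): [147.25, 147.25, 180, 180, 180, 180].

## Interface

Orientations are given as [roll, pitch, yaw] about the fixed x, y, z axes, in that order (R = Rz(yaw) Ry(pitch) Rx(roll)).
In Python, from bench import env gives the robot as it stands.
- The arm moves only by the tool apply_moves, never from a script. Its argument "motion" is a list of rows, each a list of 3 entries, a list of its own where there are three numbers: the opening, from 0 (shut) to 1 (fully open), then the shift along the tool's x, y, z in cm, then the turn, a rotation vector about the tool's x, y, z in rad. In form: [[gripper, [x, y, z], [wx, wy, wz]], ...]. A call has 1 to 10 rows; each row shifts and turns the commanded pose from where the row before left it, along the tool's axes as they then stand; what a row does not reach is not made up. A row lasts 1/8 s, in which the tool goes at most 62.5 mm and 10.7 degrees, less where a joint would pass 70% of its speed; a pose out of reach is approached as far as the arm can. A call with a gripper value outside its range is refused whole. The fingers move at their own pace and stop on an object; "grip_force" is the grip in N (left out, the last holds). Time passes only in rows, so rows that do not move let the fingers close. It gives the time, the measured TCP pose, the force, the opening and the grip force at its end, in the units of the state.
- env.state(): the state, without advancing time (a new reading comes with each control period).
- env.grab_frame(name): name is "scene" or "side" or "wrist"; returns the picture (400x640x3 uint8, red, green, blue); there is no depth.
- env.camera_model(name): a dict with "fovy" (degrees; the focal length in pixels is half the picture's height over the tangent of half this angle, whatever the lens; pixels are square), "cx", "cy" (the principal point, pixels), "world_to_cam" (4x4, takes a point from world to camera coordinates). Camera axes: x right, y down, z forward; pixel columns grow to the right and rows downward; lengths in mm; the calibration is good to about 2 mm. A picture is of the moment at which its call begins: read the wrist's pose just before it. camera_model takes no time and is no camera call; for the wrist camera it gives the pose at the moment of the call.
- env.sign_off(): hands the job in; it is judged then, once.
Trained networks look in the newest picture that a camera, given by its name, has taken for a name from the list of things; names that differ only in an ending like _2 or _b are one class to them, and where a whole thing is asked for, a point or a joint stands for the part that bears it (a point fixed in the world has none). Each returns a list of dicts, best first, with "score" (0 to 1); they miss things now and then, are a little off and sometimes report something else, mostly with a low value. They report only what shows in the picture. A call takes as long as a camera call.
- env.boxes_of(name, camera): "location" ([row, column] in pixels, amid what is visible of it).
The state is a dict: "time_s": time; "q": joint angles; "joint_velocities": joint speeds; "tau": joint torques, N m; "ee_pos": TCP position; "orientation": TCP orientation; "wrist_force": force on the tool from outside, world axes, zero at the start; "wrist_torque": the same for the moment, N m; "grip_width": finger opening in mm; "gripper_force": force on a finger pad.
Only numpy, scipy, OpenCV 4.12 (cv2) and the standard library are available. Lean on these libraries where they do the work, as an engineer would, in place of code of your own. Each camera call takes 0.05 s, during which the arm holds its last target. There are 200 camera calls.

## Task

The toy wagon lies on its side in the assembly board and its one bare axle still needs its cap: fetch the loose steel axle cap, thread it flange down over the bare axle and press it straight down, past the bite of its teeth, until it beds firmly on the wheel's black hub washer and stays tight there. Feel for the washer and stop there: a push of about 10 N on it is plenty and more than 18 N cracks the hub. Let go of the seated cap, and leave the spare wheel, the jar and the screwdriver alone.

Things in the scene. Friction and masses are not known exactly. Their poses are not given: they have to be found in the camera images.
- cap: Loose steel axle cap (push nut), about 40 g: flange 34 mm across, 4 mm thick; on it a collar 22 mm across, up to 24 mm above the underside; 12 mm through bore along z, dark teeth at the upper mouth. Origin: centre of the flange's underside; z up along the bore. It starts upright on the bench, flange down; take it by the collar.
- cap_top (a point): Centre of the cap's upper mouth, 24 mm above the cap's origin.
- axle_tip (a point): Centre of the bare axle's upper end: upright steel shaft, 10 mm across, top 3 mm tapered to 7 mm, rising 60 mm above its wheel's face. The cap drops freely over about the first 15 mm; over the next 15 mm the bite of its teeth builds up to a push of some 6 to 13 N (varies), then it slides on down at nearly that. The bite also holds it there. The axle comes out through the cap's top.
- wheel: Wooden wheel on the bare axle, 76 mm across, 20 mm thick, fixed. Origin: centre of its underside, on the axle, z up; its upper face is at z = 20 mm. On it, round the axle, on a brass sleeve, a black hub washer 31 mm across, part of the wheel: its top is 6 to 22 mm above that face (varies, not shown by this reading); sprung, it gives 1 mm per 16 N.
- wagon: Fixed: plywood board 130 (x) by 230 (y) mm, 18 mm thick, with the dark red wagon chassis on it (top 62 mm above the bench) and two upright axles. Origin: centre of the board's underside, on the bench. Bare axle at y = -56 mm, tip 146 mm above the bench; the one at y = +56 mm, just as high, already has its wheel and cap.
- spare_wheel: Bystander: loose wooden wheel lying flat, 76 mm across, 20 mm thick. Origin: centre of its underside.
- wax_jar: Bystander: small amber jar with black lid, 52 mm across, 55 mm high. Origin: centre of its underside.
- screwdriver: Bystander: yellow-handled screwdriver, 190 mm long, lying on the bench beyond the wagon.

How it is judged (in metres and radians):
On the way, in this order (a step that is already met when the one before it is completed fails the run):
1. the cap is threaded over the bare axle, flange down and upright (z of cap in the frame of axle_tip between -0.045 and -0.004 m and horizontal distance between cap and axle_tip below 0.004 m and angle between cap's own z axis and vertical below 0.2 rad), for 0.1 s.
2. the cap is pressed on the hub washer with at least 6 N (contact force between cap and wheel above 6 N and horizontal distance between cap and axle_tip below 0.004 m and angle between cap's own z axis and vertical below 0.15 rad), for 0.1 s.
At the end, for the whole second after the job is handed in: The cap sits on the bare axle, upright within 0.1 rad, centred within 3 mm, at rest, its flange still tight on the hub washer (pressing on it with over 2 N, underside at most 22.5 mm above the wheel's face), and released (contact force between cap and wheel above 2 N and z of cap in the frame of wheel between 0.021 and 0.0425 m and horizontal distance between cap and axle_tip below 0.003 m and angle between cap's own z axis and vertical below 0.1 rad and linear speed of cap below 0.01 m/s); the robot touches nothing.
It fails at once if the hub is cracked: more than 18 N between the cap and the wheel with its washer (contact force between cap and wheel above 18 N).
It fails at once if the spare wheel is moved by more than 20 mm (distance of spare_wheel from where it was at the start of the episode above 0.02 m).
It fails at once if the jar is moved by more than 20 mm (distance of wax_jar from where it was at the start of the episode above 0.02 m).
It fails at once if the screwdriver is moved by more than 20 mm (distance of screwdriver from where it was at the start of the episode above 0.02 m).
It also fails if it takes over 59 s, if anything falls off the work surface, if the arm or the gripper's body presses on something with over 40 N, if the wrist force passes 120 N, or if a joint passes its speed limit or range.

## Working session

There is one attempt and no reset: what is moved stays moved. The work goes in short steps, Python scripts to look and compute and a tool call to move; the robot and the scene stay as the last step left them, time stands still between calls to the robot, and variables do not carry over. Pictures are saved under pics/ and viewed, at most 10 in all, crops included, and the job is handed in when it is done.

Besides the shell and the picture viewer there is one more tool, called after "Call:" as name(argument=value, ...), one argument or row to a line, values as JSON. apply_moves: Moves the arm, as the interface text tells. Its arguments: {"type":"object","properties":{"motion":{"type":"array","items":{"type":"array"}},"grip_force":{"type":"number"}},"required":["motion"]}

```bash
ls; mkdir -p pics; cat > h.py <<'E'
import numpy as np, cv2
from bench import env
def snap(c,f=None):
    im=env.grab_frame(c)
    if f: cv2.imwrite('pics/'+f,im[:,:,::-1])
    return im
def ray(c,rc,m=None):
    m=m or env.camera_model(c); T=np.array(m['world_to_cam']); f=200/np.tan(np.radians(m['fovy'])/2)
    d=np.array([(rc[1]-m['cx'])/f,(rc[0]-m['cy'])/f,1]); R=T[:3,:3]
    return -R.T@T[:3,3], R.T@d
def atz(c,rc,z,m=None):
    o,d=ray(c,rc,m); return o+d*(z-o[2])/d[2]
def proj(c,p,m=None):
    m=m or env.camera_model(c); T=np.array(m['world_to_cam']); f=200/np.tan(np.radians(m['fovy'])/2)
    q=T[:3,:3]@p+T[:3,3]; return [m['cy']+f*q[1]/q[2], m['cx']+f*q[0]/q[2]]
def tri(obs):
    A=np.zeros((3,3));b=np.zeros(3)
    for o,d in obs:
        d=d/np.linalg.norm(d);P=np.eye(3)-np.outer(d,d);A+=P;b+=P@o
    x=np.linalg.solve(A,b); return x,[np.linalg.norm(np.cross(x-o,d/np.linalg.norm(d))) for o,d in obs]
E
python3 - <<'E'
from h import *
for c in ['scene','side','wrist']:
    m=env.camera_model(c); print(c,m['fovy'],m['cx'],m['cy'],(-np.array(m['world_to_cam'])[:3,:3].T@np.array(m['world_to_cam'])[:3,3]).round())
a=snap('scene','a1.png');b=snap('side','b1.png')
for n,z in [('cap',12),('cap_top',24),('axle_tip',146),('wheel',0),('spare_wheel',10),('wax_jar',27)]:
    for c in ['scene','side']:
        for r in env.boxes_of(n,c)[:2]: print(n,c,r,atz(c,r['location'],z).round(1))
print(env.state())
E
```

```text
pics
scene 51.22640732569483 320.2929433177336 196.81949420516912 [ 953. -571.  790.]
side 46.345391731320056 316.4669551829359 197.2203009121038 [469. 576. 964.]
wrist 59.53516411494311 317.76765047386044 201.17054874380273 [ 255. -519.  372.]
cap scene {'location': [259.5, 296.6], 'score': 0.6} [ 636.9 -191.5   12. ]
cap_top scene {'location': [261.4, 296.9], 'score': 0.47} [ 645.1 -200.9   24. ]
cap_top side {'location': [193.6, 325.0], 'score': 0.54} [ 625.5 -175.9   24. ]
axle_tip scene {'location': [158.8, 329.3], 'score': 0.59} [602.7  -4.8 146. ]
axle_tip side {'location': [305.4, 341.2], 'score': 0.85} [520.2 183.2 146. ]
wheel scene {'location': [154.5, 317.2], 'score': 0.92} [486.3 120.    0. ]
wheel side {'location': [262.3, 346.7], 'score': 0.65} [536.5   1.3   0. ]
wheel side {'location': [253.4, 224.6], 'score': 0.36} [830.4  36.5   0. ]
spare_wheel scene {'location': [231.4, 240.5], 'score': 0.94} [ 483.4 -198.3   10. ]
spare_wheel side {'location': [197.1, 380.9], 'score': 0.58} [ 482.3 -204.5   10. ]
wax_jar side {'location': [149.5, 373.7], 'score': 0.6} [ 523.5 -356.5   27. ]
{'time_s': 0.7, 'q': array([-8.27417805e+01,  9.07533248e+00,  9.15006054e+01, -9.44651530e-04,
        7.94227320e+01, -1.20371895e+01]), 'joint_velocities': array([ 0.01901629,  0.00418057, -0.07103249, -0.03155665, -0.04212205,
       -0.0156131 ]), 'tau': array([ 1.04385996e-03, -3.95911431e+01, -3.31640625e+01, -2.82160890e-04,
        4.85164637e-04, -1.67315301e-05]), 'ee_pos': array([ 189.98275104, -542.69941644,  231.30888006]), 'orientation': array([1.79998893e+02, 1.18557704e-03, 1.92955823e+01]), 'wrist_force': array([-0.25550065,  0.29948506, -0.2188182 ]), 'wrist_torque': array([0.01049679, 0.04034934, 0.05313929]), 'gripper_force': 0.0, 'grip_width': 85.51807304828876}
```

```bash
python3 -c "
import cv2,numpy as np
a=cv2.imread('pics/a1.png');b=cv2.imread('pics/b1.png')
cv2.imwrite('pics/ab.png',cv2.resize(np.vstack([a[80:330,120:520],b[100:350,120:520]]),None,fx=1.2,fy=1.2))"
```

```text
(no output)
```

View pics/ab.png

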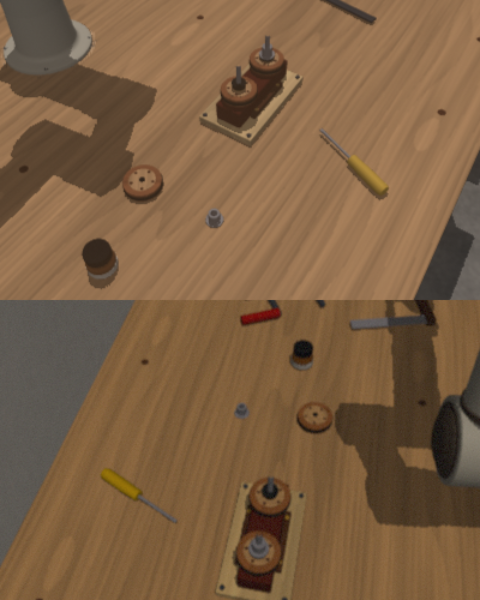

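The bare axle is the one with the black washer: tip at about scene (row 136, col 319) and side (row 247, col 344). The networks picked other spots, so I'll triangulate from the picture. The cap is at scene (260, 298) and side (193, 321), and the jar is at scene (297, 202).

```bash
cat >> h.py <<'E'
def toolmove(target,st=None):
    from scipy.spatial.transform import Rotation as Ro
    st=st or env.state(); R=Ro.from_euler('xyz',st['orientation'],degrees=True)
    return (R.inv().apply(np.array(target)-st['ee_pos'])/10).round(2)
E
python3 - <<'E'
from h import *
for n,s,d in [('captop',(256,298),(189,321)),('tip',(136,319),(247,344)),('tip2',(110.5,343),(294,336)),('jar',(297,202),(145,373))]:
    print(n,tri([ray('scene',s),ray('side',d)]))
print(toolmove([570,-210,160]))
a=snap('scene');b=snap('side')
T=tri([ray('scene',(136,319)),ray('side',(247,344))])[0]
E
```

```text
captop (array([ 639.08071558, -188.73953385,   24.22998745]), [np.float64(0.3066013842556255), np.float64(0.30660138425579675)])
tip (array([538.71309673,  50.87245173, 141.57872723]), [np.float64(0.4140456145130911), np.float64(0.4140456145129937)])
tip2 (array([536.27252795, 161.30219548, 143.02461283]), [np.float64(2.0103400481017535), np.float64(2.0103400481016367)])
jar (array([ 530.05273228, -373.55890634,   25.2548212 ]), [np.float64(2.547930661155043), np.float64(2.5479306611550223)])
[ 46.86 -18.84   7.13]
```

Call:
apply_moves(
  motion=[
    [1, [4.7, -1.85, 0.4], [0, 0, 0]],
    [1, [4.7, -1.85, 0.4], [0, 0, 0]],
    [1, [4.7, -1.85, 0.4], [0, 0, 0]],
    [1, [4.7, -1.85, 0.4], [0, 0, 0]],
    [1, [4.7, -1.85, 0.8], [0, 0, 0]],
    [1, [4.7, -1.85, 0.8], [0, 0, 0]],
    [1, [4.7, -1.85, 1], [0, 0, 0]],
    [1, [4.7, -1.85, 1], [0, 0, 0]],
    [1, [4.7, -1.85, 1], [0, 0, 0]],
    [0.6, [4.7, -1.85, 1], [0, 0, 0]],
  ],
)

```text
time_s: 2.05
ee_pos: [573.7, -211.6, 159.1]
orientation: [180.0, -0.0, 19.3]
wrist_force: [0.7, -0.8, -0.1]
grip_width: 69.7
gripper_force: 0.0
```

Call:
apply_moves(
  motion=[
    [0.6, [0, 0, 0], [0, 0, 0]],
    [0.6, [0, 0, 0], [0, 0, 0]],
  ],
  grip_force=40,
)

```text
time_s: 2.3
ee_pos: [572.3, -212.9, 159.3]
orientation: [180.0, 0.0, 19.3]
wrist_force: [-0.0, -0.4, 0.8]
grip_width: 51.5
gripper_force: 0.0
```

```bash
python3 - <<'E'
from h import *
s=env.state();print(s['time_s'],s['ee_pos'],s['orientation'],s['grip_width'])
m=env.camera_model('wrist')
a=snap('wrist','w1.png')
for n,z in [('cap_top',24),('cap',12)]:
    for r in env.boxes_of(n,'wrist')[:2]: print(n,r,atz('wrist',r['location'],z,m).round(1))
E
```

```text
2.3 [ 572.33702895 -212.93271779  159.29369822] [1.79987542e+02 2.46916577e-02 1.93208990e+01] 51.46459819175581
cap_top {'location': [91.4, 313.1], 'score': 0.56} [ 642.6 -184.1   24. ]
cap {'location': [100.8, 311.5], 'score': 0.95} [ 635.6 -185.    12. ]
```

View pics/w1.png

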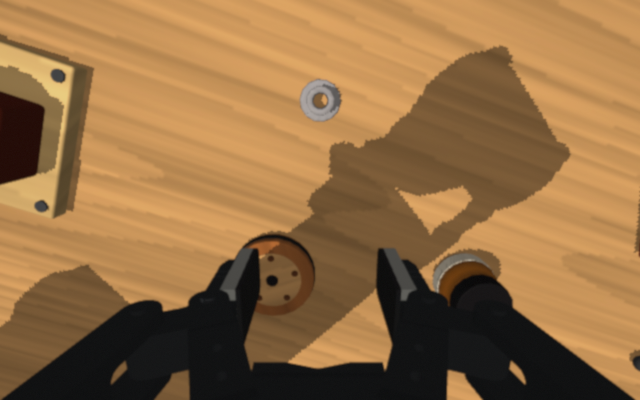

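The cap is clearly visible at about (row 100, col 320), bore mouth at (99, 320). I'll refine this by thresholding the grey blob.

```bash
python3 - <<'E'
from h import *
m=env.camera_model('wrist')
im=cv2.imread('pics/w1.png'); c=im[70:130,290:350]
s=cv2.cvtColor(c,cv2.COLOR_BGR2HSV)[:,:,1]
_,_,st,ce=cv2.connectedComponentsWithStats((s<70).astype(np.uint8))
print(st,ce)
i=1+st[1:,4].argmax(); x,y,w,h,_=st[i]
rc=(70+y+h/2-.5,290+x+w/2-.5);print(rc)
for z in (0,4,24): print(z,atz('wrist',rc,z,m).round(1))
p=atz('wrist',rc,4,m)
for z in (0,4): print(proj('wrist',np.array([p[0],p[1],z]),m))
print(proj('wrist',np.array([p[0],p[1],24]),m), toolmove([p[0],p[1],60]))
cv2.imwrite('pics/c1.png',cv2.resize(c,None,fx=6,fy=6))
E
```

```text
[[   0    0   60   60 2467]
 [  10    9   40   42 1133]] [[29.43656263 29.29387921]
 [29.63812886 29.94880847]]
(np.float64(99.5), np.float64(319.5))
0 [ 638.6 -191.8    0. ]
4 [ 638.6 -191.8    4. ]
24 [ 638.5 -191.7   24. ]
[np.float64(99.51374429662445), np.float64(319.47353318864884)]
[np.float64(99.49999999999801), np.float64(319.5000000000014)]
[np.float64(99.42531951206267), np.float64(319.6438090605612)] [7.01 0.1  9.98]
```

View pics/c1.png

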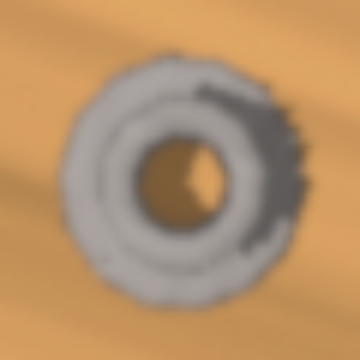

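Cap centre is at (638.6, -191.8). Going down to TCP z ≈ 5.

Call:
apply_moves(
  motion=[
    [0.6, [3.5, 0, 1], [0, 0, 0]],
    [0.6, [3.5, 0.1, 2], [0, 0, 0]],
    [0.6, [0, 0, 4], [0, 0, 0]],
    [0.6, [0, 0, 4], [0, 0, 0]],
    [0.6, [0, 0, 3], [0, 0, 0]],
    [0.6, [0, 0, 1], [0, 0, 0]],
    [0.6, [0, 0, 0], [0, 0, 0]],
  ],
)

```text
time_s: 3.32
ee_pos: [638.7, -191.2, 9.6]
orientation: [-180.0, 0.0, 19.2]
wrist_force: [-0.3, 0.1, -0.1]
grip_width: 51.2
gripper_force: 0.0
```

```bash
python3 - <<'E'
from h import *
print(toolmove([638.6,-191.8,5]))
snap('side','b2.png'); snap('wrist','w2.png')
b=cv2.imread('pics/b2.png')[150:230,260:380]
cv2.imwrite('pics/c2.png',np.vstack([cv2.resize(b,(450,300)),cv2.resize(cv2.imread('pics/w2.png')[160:400,140:500],(450,300))]))
E
```

```text
[-0.03  0.06  0.46]
```

View pics/c2.png

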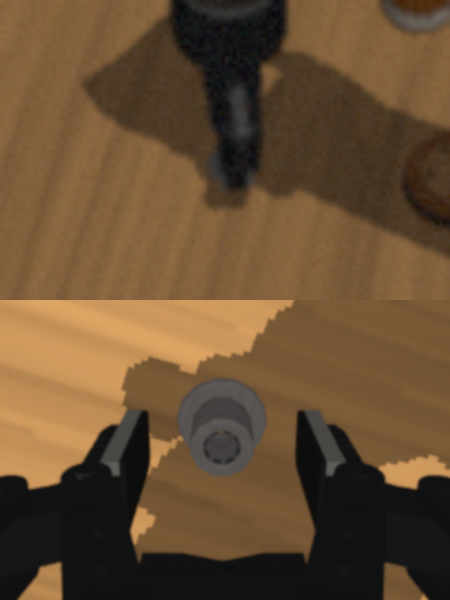

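The cap is centred between the pads. I'll lower the tool the last 4.5 mm and close.

Call:
apply_moves(
  motion=[
    [0.6, [0, 0, 0.45], [0, 0, 0]],
    [0.6, [0, 0, 0], [0, 0, 0]],
    [0, [0, 0, 0], [0, 0, 0]],
    [0, [0, 0, 0], [0, 0, 0]],
    [0, [0, 0, 0], [0, 0, 0]],
    [0, [0, 0, 0], [0, 0, 0]],
    [0, [0, 0, 0], [0, 0, 0]],
  ],
  grip_force=80,
)

```text
time_s: 4.3
ee_pos: [639.3, -190.7, 5.4]
orientation: [180.0, -0.0, 19.3]
wrist_force: [-1.0, 0.0, 5.4]
grip_width: 19.2
gripper_force: 78.5
```

```bash
python3 - <<'E'
from h import *
s=env.state();print(s['ee_pos'],s['wrist_force'],s['gripper_force'])
print(toolmove([539,50,230]))
E
```

```text
[ 639.27780201 -190.72489241    5.38244029] [-0.96722033  0.03429749  5.36612159] 78.53643268346786
[ -1.49 -26.02 -22.48]
```

Call:
apply_moves(
  motion=[
    [0, [0, 0, -2], [0, 0, 0]],
    [0, [0, 0, -4], [0, 0, 0]],
    [0, [0, 0, -5], [0, 0, 0]],
    [0, [-1.4, -4.4, -2.5], [0, 0, 0]],
    [0, [-1.4, -4.4, -2.5], [0, 0, 0]],
    [0, [-1.4, -4.4, -2.5], [0, 0, 0]],
    [0, [-1.4, -4.4, -2], [0, 0, 0]],
    [0, [-1.4, -4.4, -1], [0, 0, 0]],
    [0, [-1.5, -4.1, 0], [0, 0, 0]],
    [0, [0, 0, 0], [0, 0, 0]],
  ],
)

```text
time_s: 5.55
ee_pos: [470.9, 29.5, 220.5]
orientation: [180.0, -0.0, 19.5]
wrist_force: [-0.4, -0.1, -0.8]
grip_width: 18.9
gripper_force: 78.4
```

Call:
apply_moves(
  motion=[
    [0, [0, 0, 0], [0, 0, 0]],
    [0, [0, 0, 0], [0, 0, 0]],
  ],
)

```text
time_s: 5.8
ee_pos: [472.9, 26.9, 220.0]
orientation: [180.0, -0.0, 19.2]
wrist_force: [0.3, -0.6, -0.3]
grip_width: 19.2
gripper_force: 78.4
```

```bash
python3 - <<'E'
from h import *
s=env.state();print(s['ee_pos'],s['wrist_force'])
m=env.camera_model('wrist'); np.save('m3.npy',m,allow_pickle=True)
a=snap('wrist','w3.png')
for n,z in [('axle_tip',146),('wheel',72)]:
    for r in env.boxes_of(n,'wrist')[:2]: print(n,r,atz('wrist',r['location'],z,m).round(1))
print(proj('wrist',np.array([539,50,146]),m))
E
```

```text
[472.9012374   26.87736115 219.95088665] [ 0.26563171 -0.59925541 -0.25330751]
axle_tip {'location': [79.1, 256.5], 'score': 0.76} [537.8  87.7 146. ]
wheel {'location': [103.0, 313.2], 'score': 0.97} [535.2  52.9  72. ]
[np.float64(99.27537797133785), np.float64(318.38079882872364)]
```

View pics/w3.png

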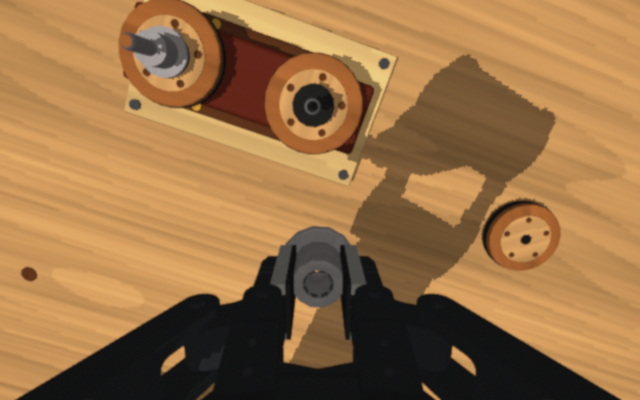

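The bare axle's tip is at about (105, 312), nearly end-on, and the cap is held upright with its mouth at about (283, 318). I'll zoom in on both.

```bash
python3 - <<'E'
import cv2,numpy as np
im=cv2.imread('pics/w3.png')
a=cv2.resize(im[80:130,287:337],(400,400),interpolation=cv2.INTER_CUBIC)
b=cv2.resize(im[220:320,270:370],(400,400),interpolation=cv2.INTER_CUBIC)
cv2.imwrite('pics/c3.png',cv2.convertScaleAbs(np.hstack([a,b]),alpha=1.7))
E
```

```text
(no output)
```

View pics/c3.png

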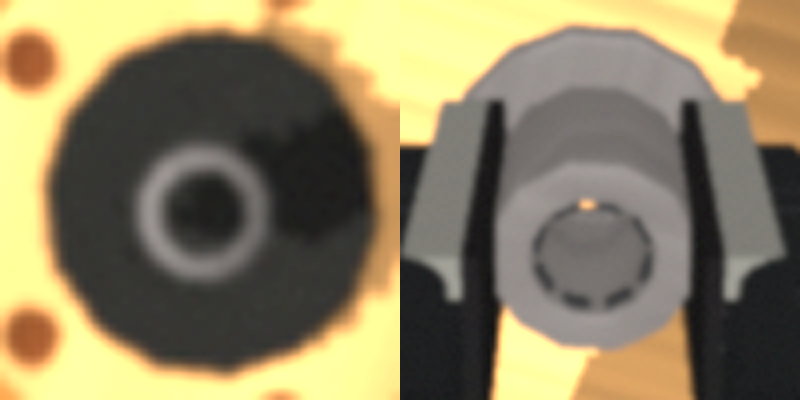

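```bash
python3 - <<'E'
from h import *
m=np.load('m3.npy',allow_pickle=True).item()
print('cam',ray('wrist',(0,0),m)[0])
t=atz('wrist',(106.0,311.9),145,m); c=atz('wrist',(283.9,317.9),238.6,m)
w=atz('wrist',(80+205/8-.4,287+210/8-.4),95,m); fl=atz('wrist',(265,318),218,m)
print(t,c,w,env.state()['ee_pos'])
st=env.state()
print(toolmove(t,st)-toolmove(c,st))
print(tri([ray('scene',(136,319)),ray('side',(247,344)),ray('wrist',(106.0,311.9),m)]))
E
```

```text
cam [538.19919278  50.19355559 361.22215236]
[534.09197474  52.37730013 145.        ] [473.07854585  27.33407053 238.6       ] [533.89152465  52.40250416  95.        ] [472.69259804  27.06491343 219.70100187]
[ 6.59 -0.36  9.36]
(array([536.92904903,  51.76456915, 141.24802032]), [np.float64(1.706083952686194), np.float64(1.782728106846466), np.float64(2.9795906077093184)])
```

Call:
apply_moves(
  motion=[
    [0, [1, -0.2, 2.5], [0, 0, 0]],
    [0, [1.1, -0.15, 3], [0, 0, 0]],
    [0, [0, 0, 0], [0, 0, 0]],
    [0, [0, 0, 0], [0, 0, 0]],
  ],
)

```text
time_s: 6.45
ee_pos: [491.4, 37.6, 165.7]
orientation: [180.0, -0.0, 19.3]
wrist_force: [0.2, -0.6, -1.0]
grip_width: 19.4
gripper_force: 78.4
```

```bash
python3 - <<'E'
from h import *
s=env.state();print(s['ee_pos'],s['orientation'],s['wrist_force'])
m=env.camera_model('wrist'); np.save('m4.npy',m,allow_pickle=True)
im=snap('wrist','w4.png')[:,:,::-1]
r=int(proj('wrist',np.array([534,52.4,145]),m)[0]);c=int(proj('wrist',np.array([534,52.4,145]),m)[1]);print(r,c)
a=cv2.resize(im[r-25:r+25,c-25:c+25],(400,400),interpolation=cv2.INTER_CUBIC)
b=cv2.resize(im[220:320,270:370],(400,400),interpolation=cv2.INTER_CUBIC)
cv2.imwrite('pics/c4.png',cv2.convertScaleAbs(np.hstack([a,b]),alpha=1.7))
E
```

```text
[491.44346102  37.55705761 165.74616622] [ 1.79970952e+02 -3.70372099e-02  1.92843981e+01] [ 0.20233184 -0.62756337 -1.0430271 ]
154 318
```

View pics/c4.png

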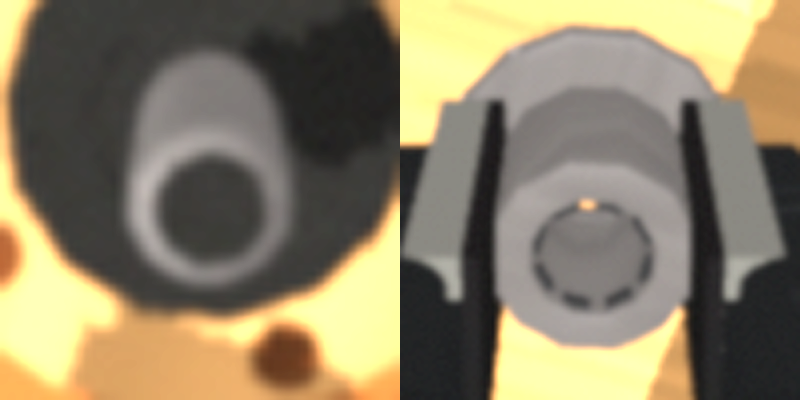

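```bash
python3 - <<'E'
from h import *
m=np.load('m4.npy',allow_pickle=True).item()
st=env.state(); print(st['ee_pos'])
t=atz('wrist',(154.6,318.9),146,m); c=atz('wrist',(283.9,317.9),st['ee_pos'][2]-5.4+24,m)
print(t,c,toolmove(t,st)-toolmove(c,st),toolmove(c,st))
E
```

```text
[491.75900516  37.50741389 166.20611265]
[534.27023581  52.44278098 146.        ] [491.83512803  38.09763671 184.80611265] [4.47 0.04 3.89] [ 0.03 -0.05 -1.86]
```

Call:
apply_moves(
  motion=[
    [0, [1.5, 0, 0], [0, 0, 0]],
    [0, [1.5, 0.02, 0], [0, 0, 0]],
    [0, [1.45, 0.02, 0], [0, 0, 0]],
    [0, [0, 0, 0], [0, 0, 0]],
    [0, [0, 0, 0], [0, 0, 0]],
    [0, [0, 0, 0], [0, 0, 0]],
  ],
)

```text
time_s: 7.25
ee_pos: [532.8, 52.1, 165.1]
orientation: [180.0, -0.0, 19.3]
wrist_force: [0.5, 0.1, -0.8]
grip_width: 18.9
gripper_force: 78.4
```

```bash
python3 - <<'E'
from h import *
s=env.state();print(s['ee_pos'],s['orientation'],s['wrist_force'],toolmove([534.0,52.9,160],s))
a=snap('scene','a5.png')[:,:,::-1];b=snap('side','b5.png')[:,:,::-1]
C=[]
for n,im in (('scene',a),('side',b)):
    r,c=map(int,proj(n,np.array([534,52.4,150])));print(n,r,c)
    C.append(cv2.resize(im[r-30:r+30,c-20:c+20],(400,600),interpolation=cv2.INTER_CUBIC))
cv2.imwrite('pics/c5.png',cv2.convertScaleAbs(np.hstack(C),alpha=1.6))
E
```

```text
[532.80564336  52.0676959  165.07153645] [ 1.79992096e+02 -7.03941716e-03  1.92838109e+01] [ 0.51287226  0.14312402 -0.81082789] [ 0.14 -0.04  0.51]
scene 132 317
side 245 346
```

View pics/c5.png

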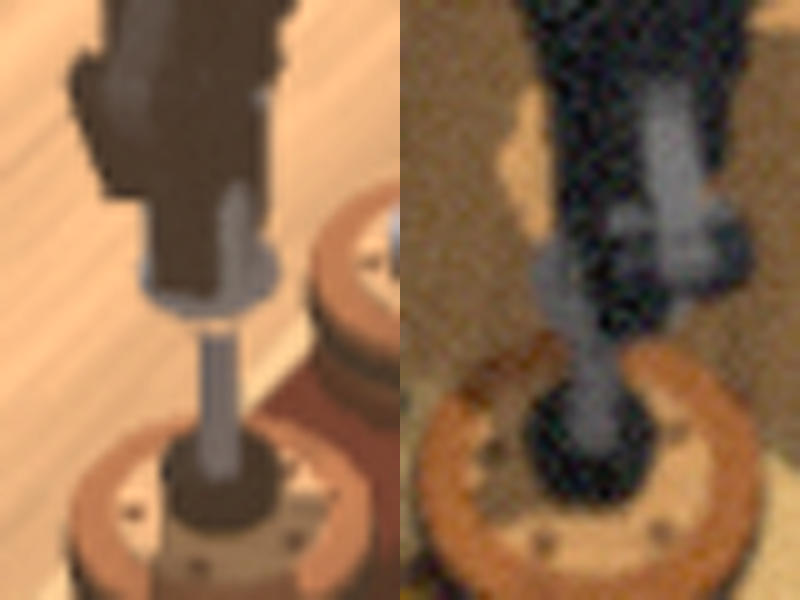

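The flange hovers just above the tip, but it looks about 2 mm left of the axle in the scene view and to the right of it in the side view. I'll quantify that with the cameras' own projections.

```bash
python3 - <<'E'
from h import *
a=cv2.imread('pics/a5.png');b=cv2.imread('pics/b5.png')
g=lambda im,r,c0,c1: ' '.join('%3d'%v for v in im[r,c0:c1].mean(1))
print('scene cols 305..335')
for r in (127,128,129,130,131,132,133,135,137,139,142,145): print(r,g(a,r,305,330))
print('side cols 332..362, blue-red')
h=lambda im,r,c0,c1: ' '.join('%4d'%v for v in (im[r,c0:c1,0].astype(int)-im[r,c0:c1,2]))
for r in range(238,262,1): print(r,h(b,r,334,360))
p=np.array([533.0,52.4,159.7])
for c in('scene','side'):
    print(c,[np.round(proj(c,p+d),1) for d in np.array([[0,0,0],[0,0,2],[1,0,0],[0,1,0]])],'tip',[np.round(proj(c,np.array([534.3,52.4,z])),1) for z in (146,130,100)])
    e=np.array([proj(c,p+[17*np.cos(t),17*np.sin(t),z]) for t in np.arange(0,6.3,.05) for z in (0,4)]);print(e.min(0),e.max(0))
E
```

```text
scene cols 305..335
127 123 119 118 120 122 119  88  47  37  38  38  37  38  43  61  68  62  61  70  84 112 114 108  79  84
128 120 119 120 122 121 110  85  49  38  38  38  37  37  43  61  69  62  65  68  78 106 113 107  78  83
129 119 120 123 124 122 111  80  49  37  38  38  38  38  43  63  69  65  68  69  76 102 110  95  74  82
130 121 123 124 123 120 113  74  49  38  37  38  37  36  42  62  69  66  69  70  83 110 110  86  62  83
131 123 125 123 120 119 115  90  62  60  54  52  46  42  52  68  70  69  69  73  97 114 110  83  53  76
132 126 123 120 120 120 119 108  87  73  70  67  65  63  66  71  70  75  88 103 111 114 109  81  45  62
133 124 120 119 120 121 118 114 107  99  88  73  73  74  75  75  81  94 108 114 114 113 112 103  38  47
135 118 120 120 117 114 112 111 112 113 111 107  95  80  86  85  87 114 113 113 113 121 126 120  74  36
137 120 116 113 111 111 112 112 110 109 112 114 106  63  65  65  77 112 111 117 126 127 120  90  44  42
139 114 111 111 113 113 111 109 112 114 114 112 104  64  65  65  78 115 125 127 120  91  60  49  45  39
142 112 114 110 108 108 109 111 111 112 
[... 3169 characters left out ...]
 -26  -10    1    6    0    7    0   -1    2    3   -1   -1    0  -33  -61  -70  -69  -72  -69  -73  -72  -69
261  -37  -33  -35  -33  -37  -15   -7   -2   -2    0   -5   -6   -1   -4   -5    1  -13  -42  -64  -71  -74  -74  -69  -68  -77  -71
scene [array([128.8, 317. ]), array([128.1, 317. ]), array([128.9, 317.4]), array([128.5, 317.3])] tip [array([133.5, 317.6]), array([138.7, 317.7]), array([148. , 317.9])]
[122.69950637 309.65757784] [133.58374336 324.35769941]
side [array([243.3, 346.7]), array([242.8, 346.7]), array([243.3, 346.2]), array([243.7, 346.6])] tip [array([246.9, 345.8]), array([251. , 345.6]), array([258.5, 345.2])]
[235.32836568 338.36224836] [250.40543079 355.11041574]
```

Call:
apply_moves(
  motion=[
    [0, [0.17, 0.17, 0], [0, 0, 0]],
    [0, [0, 0, 0.5], [0, 0, 0]],
    [0, [0, 0, 0.4], [0, 0, 0]],
    [0, [0, 0, 0], [0, 0, 0]],
    [0, [0, 0, 0], [0, 0, 0]],
    [0, [0, 0, 0], [0, 0, 0]],
  ],
)

```text
time_s: 8.1
ee_pos: [535.4, 51.2, 156.0]
orientation: [180.0, -0.0, 19.3]
wrist_force: [-0.9, -0.9, -1.2]
grip_width: 19.4
gripper_force: 78.4
```

```bash
cat > meas.py <<'E'
from h import *
from scipy.optimize import least_squares
P=[]
for i in range(3):
    s=env.state();P.append(s['ee_pos']);a=snap('scene').astype(float);b=snap('side').astype(float)
    if i==0: A,B=a,b
    else: A=A+a;B=B+b
A/=3;B/=3;p=np.mean(P,0);print(np.round(P,2).tolist(),s['wrist_force'])
cv2.imwrite('pics/A.png',A[:,:,::-1]);cv2.imwrite('pics/B.png',B[:,:,::-1])
C=[]
for n,im in (('scene',A),('side',B)):
    r,c=map(int,proj(n,np.array([535,51,150])));print(n,r-25,c-20)
    I=cv2.resize(im[r-25:r+25,c-20:c+20,::-1]*1.8,(400,500),interpolation=cv2.INTER_CUBIC).clip(0,255).astype(np.uint8)
    # model overlay: flange underside ring at TCP, axle line
    q=p-[0,0,5.4]
    e=np.array([proj(n,q+[17*np.cos(t),17*np.sin(t),z]) for z in (0,) for t in np.arange(0,6.3,.1)])
    for y,x in (e-[r-25,c-20]+.5)*10: cv2.circle(I,(int(x),int(y)),1,(0,255,0),-1)
    e=np.array([proj(n,np.array([q[0],q[1],z])) for z in np.arange(100,146,1)])
    for y,x in (e-[r-25,c-20]+.5)*10: cv2.circle(I,(int(x),int(y)),1,(0,0,255),-1)
    C.append(I)
cv2.imwrite('pics/c6.png',np.hstack(C))
E
python3 meas.py
```

```text
[[535.45, 51.18, 155.97], [535.44, 51.21, 155.96], [535.4, 51.21, 155.91]] [-0.30147684 -0.51135256 -1.48782787]
scene 107 297
side 220 325[ WARN:0@2.327] global loadsave.cpp:1063 imwrite_ Unsupported depth image for selected encoder is fallbacked to CV_8U.
```

View pics/c6.png

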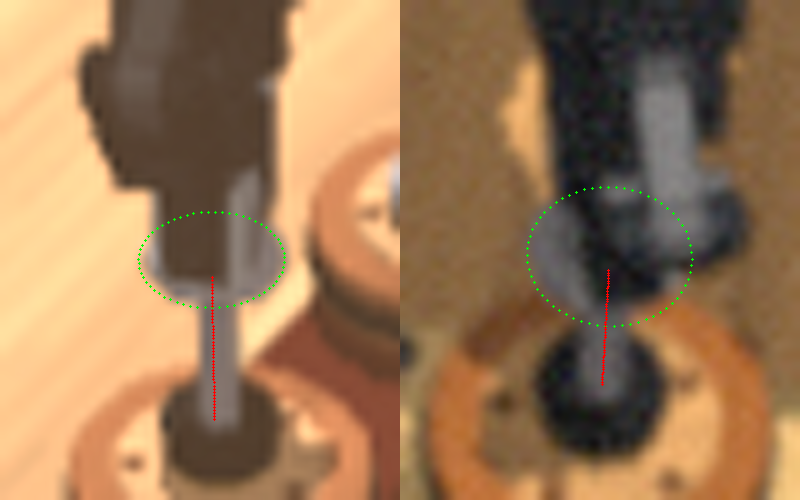

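Both views now show the axle under the flange centre to within about half a millimetre. I'll lower it gently and feel for contact.

Call:
apply_moves(
  motion=[
    [0, [0, 0, 0.3], [0, 0, 0]],
    [0, [0, 0, 0.2], [0, 0, 0]],
    [0, [0, 0, 0.2], [0, 0, 0]],
    [0, [0, 0, 0], [0, 0, 0]],
  ],
)

```text
time_s: 8.9
ee_pos: [535.1, 51.2, 148.5]
orientation: [-180.0, 0.0, 19.3]
wrist_force: [0.1, -0.0, 0.2]
grip_width: 19.2
gripper_force: 78.4
```

Call:
apply_moves(
  motion=[
    [0, [0, 0, 0.2], [0, 0, 0]],
    [0, [0, 0, 0.2], [0, 0, 0]],
    [0, [0, 0, 0], [0, 0, 0]],
    [0, [0, 0, 0], [0, 0, 0]],
  ],
)

```text
time_s: 9.4
ee_pos: [535.3, 51.2, 144.8]
orientation: [-180.0, 0.0, 19.3]
wrist_force: [-1.3, 0.2, -1.2]
grip_width: 18.8
gripper_force: 78.4
```

Call:
apply_moves(
  motion=[
    [0, [0, 0, 0.2], [0, 0, 0]],
    [0, [0, 0, 0.2], [0, 0, 0]],
    [0, [0, 0, 0.2], [0, 0, 0]],
    [0, [0, 0, 0.2], [0, 0, 0]],
    [0, [0, 0, 0], [0, 0, 0]],
  ],
)

```text
time_s: 10.02
ee_pos: [535.2, 51.5, 136.6]
orientation: [-180.0, 0.0, 19.3]
wrist_force: [0.3, 2.4, -0.2]
grip_width: 19.5
gripper_force: 78.5
```

Call:
apply_moves(
  motion=[
    [0, [0, 0, 0.2], [0, 0, 0]],
    [0, [0, 0, 0.2], [0, 0, 0]],
    [0, [0, 0, 0.2], [0, 0, 0]],
    [0, [0, 0, 0], [0, 0, 0]],
  ],
)

```text
time_s: 10.52
ee_pos: [535.3, 51.7, 131.1]
orientation: [-180.0, -0.0, 19.3]
wrist_force: [-1.8, 4.4, 4.0]
grip_width: 19.5
gripper_force: 78.9
```

Call:
apply_moves(
  motion=[
    [0, [0, 0, 0.2], [0, 0, 0]],
    [0, [0, 0, 0.2], [0, 0, 0]],
    [0, [0, 0, 0.2], [0, 0, 0]],
    [0, [0, 0, 0], [0, 0, 0]],
  ],
)

```text
time_s: 11.02
ee_pos: [535.4, 51.7, 125.4]
orientation: [-180.0, -0.0, 19.3]
wrist_force: [-3.4, 5.1, 6.8]
grip_width: 18.9
gripper_force: 79.2
```

Call:
apply_moves(
  motion=[
    [0, [-0.03, -0.06, 0.1], [0, 0, 0]],
    [0, [0, 0, 0.2], [0, 0, 0]],
    [0, [0, 0, 0.1], [0, 0, 0]],
    [0, [0, 0, 0], [0, 0, 0]],
  ],
)

```text
time_s: 11.52
ee_pos: [535.4, 51.8, 121.9]
orientation: [180.0, -0.1, 19.3]
wrist_force: [-3.3, 4.2, 8.0]
grip_width: 18.8
gripper_force: 79.4
```

Call:
apply_moves(
  motion=[
    [0, [0, 0, 0.1], [0, 0, 0]],
    [0, [0, 0, 0.1], [0, 0, 0]],
    [0, [0, 0, 0.1], [0, 0, 0]],
  ],
)

```text
time_s: 11.9
ee_pos: [535.4, 51.8, 119.2]
orientation: [180.0, -0.1, 19.3]
wrist_force: [-3.8, 3.9, 10.4]
grip_width: 19.5
gripper_force: 79.5
```

Call:
apply_moves(
  motion=[
    [0, [0, 0, 0.05], [0, 0, 0]],
    [0, [0, 0, 0.05], [0, 0, 0]],
    [0, [0, 0, 0], [0, 0, 0]],
  ],
)

```text
time_s: 12.28
ee_pos: [535.4, 51.8, 118.1]
orientation: [180.0, -0.1, 19.3]
wrist_force: [-3.3, 3.8, 9.5]
grip_width: 19.2
gripper_force: 79.5
```

Call:
apply_moves(
  motion=[
    [0, [-0.03, -0.05, 0.1], [0, 0, 0]],
    [0, [0, 0, 0.1], [0, 0, 0]],
    [0, [0, 0, 0.1], [0, 0, 0]],
    [0, [0, 0, 0.1], [0, 0, 0]],
    [0, [0, 0, 0], [0, 0, 0]],
  ],
)

```text
time_s: 12.9
ee_pos: [535.3, 51.9, 114.3]
orientation: [179.9, -0.1, 19.3]
wrist_force: [-3.5, 2.4, 9.2]
grip_width: 19.3
gripper_force: 79.5
```

Call:
apply_moves(
  motion=[
    [0, [0, 0, 0.05], [0, 0, 0]],
    [0, [0, 0, 0.05], [0, 0, 0]],
  ],
)

```text
time_s: 13.15
ee_pos: [535.4, 51.9, 113.5]
orientation: [179.9, -0.1, 19.3]
wrist_force: [-3.6, 4.0, 11.3]
grip_width: 19.2
gripper_force: 79.6
```

Call:
apply_moves(
  motion=[
    [0, [0, 0, 0.04], [0, 0, 0]],
    [0, [0, 0, 0.04], [0, 0, 0]],
  ],
)

```text
time_s: 13.4
ee_pos: [535.4, 51.9, 112.6]
orientation: [179.9, -0.1, 19.3]
wrist_force: [-4.7, 3.5, 10.3]
grip_width: 18.9
gripper_force: 79.6
```

```bash
python3 - <<'E'
from h import *
s=env.state();print(s['ee_pos'],s['wrist_force'])
A=sum(snap('scene').astype(float) for _ in range(4))/4
r,c=map(int,proj('scene',np.array([535,51,110])));print(r-15,c-12)
I=cv2.resize(A[r-15:r+15,c-12:c+13,::-1]*2,(500,600),interpolation=cv2.INTER_CUBIC).clip(0,255).astype(np.uint8)
cv2.imwrite('pics/c7.png',I)
for z in (86,92,100,107,112,146): print(z,proj('scene',np.array([535,51,z])),proj('scene',np.array([535,51,z])+15.5*np.array([.556,-.831,0])))
E
```

```text
[535.35547579  51.92902537 112.63689443] [-4.68598948  3.51654129 10.28554548]
130 305
86 [np.float64(152.7009329909671), np.float64(317.85586272263873)] [np.float64(157.0985885019797), np.float64(317.9247160816647)]
92 [np.float64(150.8989101171381), np.float64(317.8223688615119)] [np.float64(155.29831676358907), np.float64(317.89119664040646)]
100 [np.float64(148.47102266144032), np.float64(317.7772421728035)] [np.float64(152.87253450135617), np.float64(317.84603075555134)]
107 [np.float64(146.32263189345858), np.float64(317.73731043660075)] [np.float64(150.7257632487145), np.float64(317.8060598048536)]
112 [np.float64(144.7741517457274), np.float64(317.7085291265636)] [np.float64(149.17830868561404), np.float64(317.77724759210736)]
146 [np.float64(133.92598662356508), np.float64(317.50689631637033)] [np.float64(138.33399842480475), np.float64(317.57533628448556)]
```

View pics/c7.png

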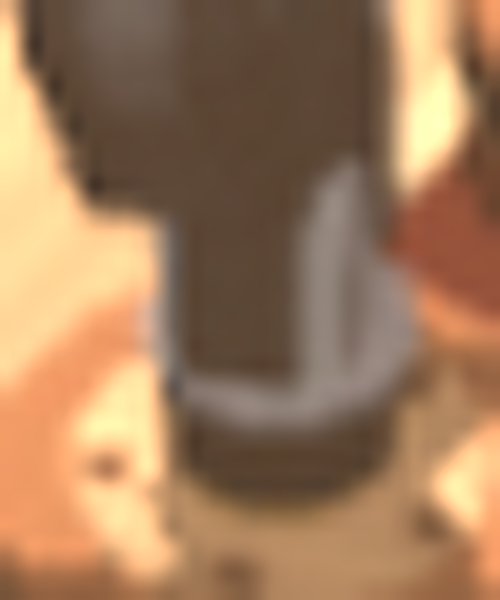

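The flange underside is now at about z = 107. The washer's top sits noticeably lower, at about z = 97–100 from the rims. I'll go 3 mm further, then feel in fine steps.

Call:
apply_moves(
  motion=[
    [0, [-0.05, -0.03, 0.06], [0, 0, 0]],
    [0, [0, 0, 0.06], [0, 0, 0]],
    [0, [0, 0, 0.06], [0, 0, 0]],
    [0, [0, 0, 0.06], [0, 0, 0]],
    [0, [0, 0, 0.06], [0, 0, 0]],
  ],
)

```text
time_s: 14.22
ee_pos: [535.3, 51.9, 109.9]
orientation: [179.9, -0.2, 19.3]
wrist_force: [-2.5, 3.4, 10.8]
grip_width: 18.9
gripper_force: 79.6
```

Call:
apply_moves(
  motion=[
    [0, [0, 0, 0.04], [0, 0, 0]],
    [0, [0, 0, 0.04], [0, 0, 0]],
  ],
)

```text
time_s: 14.48
ee_pos: [535.3, 52.0, 109.1]
orientation: [179.9, -0.2, 19.3]
wrist_force: [-2.2, 1.9, 11.1]
grip_width: 19.3
gripper_force: 79.6
```

Call:
apply_moves(
  motion=[
    [0, [0, 0, 0.04], [0, 0, 0]],
    [0, [0, 0, 0.04], [0, 0, 0]],
  ],
)

```text
time_s: 14.72
ee_pos: [535.3, 51.9, 108.3]
orientation: [179.9, -0.2, 19.3]
wrist_force: [-2.8, 3.9, 11.1]
grip_width: 19.2
gripper_force: 79.6
```

Call:
apply_moves(
  motion=[
    [0, [0, 0, 0.04], [0, 0, 0]],
    [0, [0, 0, 0.04], [0, 0, 0]],
  ],
)

```text
time_s: 14.98
ee_pos: [535.3, 51.9, 107.5]
orientation: [179.9, -0.2, 19.3]
wrist_force: [-2.6, 2.4, 11.4]
grip_width: 19.2
gripper_force: 79.6
```

Call:
apply_moves(
  motion=[
    [0, [0, 0, 0.04], [0, 0, 0]],
    [0, [0, 0, 0.04], [0, 0, 0]],
  ],
)

```text
time_s: 15.22
ee_pos: [535.3, 52.0, 106.8]
orientation: [179.9, -0.2, 19.3]
wrist_force: [-4.1, 3.7, 13.5]
grip_width: 19.1
gripper_force: 79.8
```

Call:
apply_moves(
  motion=[
    [0, [0, 0, 0.02], [0, 0, 0]],
    [0, [0, 0, 0], [0, 0, 0]],
  ],
)

```text
time_s: 15.48
ee_pos: [535.3, 51.9, 106.8]
orientation: [179.9, -0.2, 19.3]
wrist_force: [-4.3, 3.7, 14.1]
grip_width: 19.1
gripper_force: 79.8
```

Call:
apply_moves(
  motion=[
    [0, [0, 0, 0.03], [0, 0, 0]],
    [0, [0, 0, 0], [0, 0, 0]],
  ],
)

```text
time_s: 15.72
ee_pos: [535.3, 51.9, 106.7]
orientation: [179.9, -0.2, 19.3]
wrist_force: [-4.0, 3.1, 15.0]
grip_width: 18.9
gripper_force: 80.0
```

Call:
apply_moves(
  motion=[
    [0, [0, 0, 0.04], [0, 0, 0]],
    [0, [0, 0, 0], [0, 0, 0]],
  ],
)

```text
time_s: 15.98
ee_pos: [535.3, 52.0, 106.5]
orientation: [179.9, -0.2, 19.3]
wrist_force: [-6.2, 3.3, 15.8]
grip_width: 19.0
gripper_force: 80.1
```

Call:
apply_moves(
  motion=[
    [0, [0, 0, 0.03], [0, 0, 0]],
    [0, [0, 0, 0.03], [0, 0, 0]],
    [0, [0, 0, 0], [0, 0, 0]],
  ],
)

```text
time_s: 16.35
ee_pos: [535.3, 51.9, 106.3]
orientation: [179.9, -0.2, 19.3]
wrist_force: [-7.3, 4.3, 18.9]
grip_width: 19.2
gripper_force: 80.4
```

Call:
apply_moves(
  motion=[
    [0, [-0.03, 0, 0.03], [0, 0, 0]],
    [0, [0, 0, 0.03], [0, 0, 0]],
    [0, [0, 0, 0], [0, 0, 0]],
  ],
)

```text
time_s: 16.73
ee_pos: [535.4, 51.9, 106.2]
orientation: [179.9, -0.2, 19.3]
wrist_force: [-7.0, 3.4, 21.7]
grip_width: 19.0
gripper_force: 80.6
```

Call:
apply_moves(
  motion=[
    [0, [0, 0, 0], [0, 0, 0]],
    [0, [0, 0, -0.1], [0, 0, 0]],
    [0, [0, 0, -0.1], [0, 0, 0]],
    [0, [0, 0, -0.08], [0, 0, 0]],
    [0, [0, 0, 0], [0, 0, 0]],
  ],
)

```text
time_s: 17.35
ee_pos: [535.2, 51.9, 106.4]
orientation: [179.9, -0.2, 19.3]
wrist_force: [3.5, 3.0, 4.4]
grip_width: 19.4
gripper_force: 78.9
```

Unloaded to about 4 N with the cap still in place. Now I'll open and retreat straight up. The gripper must clear the axle tip at z = 146.

Call:
apply_moves(
  motion=[
    [0.5, [0, 0, 0], [0, 0, 0]],
    [0.5, [0, 0, 0], [0, 0, 0]],
    [0.5, [0, 0, 0], [0, 0, 0]],
    [0.5, [0, 0, 0], [0, 0, 0]],
    [0.5, [0, 0, -1], [0, 0, 0]],
    [0.5, [0, 0, -2], [0, 0, 0]],
    [0.5, [0, 0, -4], [0, 0, 0]],
    [0.5, [0, 0, -4], [0, 0, 0]],
    [0.5, [-2, 0, -2], [0, 0, 0]],
    [0.5, [-4, 0, 0], [0, 0, 0]],
  ],
)

```text
time_s: 18.6
ee_pos: [478.3, 31.8, 238.9]
orientation: [179.8, -0.3, 19.3]
wrist_force: [-1.5, 0.1, -0.6]
grip_width: 42.9
gripper_force: 0.0
```

```bash
python3 - <<'E'
from h import *
s=env.state();print(s['time_s'],s['ee_pos'],s['wrist_force'],s['grip_width'])
m=env.camera_model('wrist'); snap('wrist','w8.png'); snap('scene','a8.png')
for n,z in [('cap_top',125),('cap',113)]:
    for c in ('wrist','scene'):
        for r in env.boxes_of(n,c)[:2]: print(n,c,r,atz(c,r['location'],z,m if c=='wrist' else None).round(1))
a=cv2.imread('pics/a8.png')
for r in range(140,157): print(r,' '.join('%3d'%v for v in a[r,308:332].mean(1)))
print([proj('scene',np.array([534.5,52.2,z])+17*np.array([.556,-.831,0])) for z in (101,105)])
E
```

```text
18.6 [478.30534515  31.78834162 238.85329591] [-1.50336261  0.09786426 -0.60180966] 42.89727008986629
cap_top wrist {'location': [109.4, 312.0], 'score': 0.66} [537.1  56.9 125. ]
cap_top scene {'location': [224.6, 425.4], 'score': 0.59} [851.7 -42.5 125. ]
cap_top scene {'location': [147.0, 314.5], 'score': 0.56} [540.9  28.6 125. ]
cap wrist {'location': [110.4, 319.2], 'score': 0.9} [538.   51.7 113. ]
140 111 109 108 108 111 112 112 111  96  63  64  65  72  97 115 114  91  60  50  51  49  41  41  41
141 110 107 107 109 110 110 110 107  82  63  65  66  68  88 109  88  60  50  50  50  50  47  41  39
142 107 107 108 109 109 107  95 104  97  68  72  73  86 103  93  62  50  50  52  50  51  50  46  39
143 106 109 110 109 109 103  77  81  92  79 100  78  97  93  70  59  54  54  51  50  50  50  49  46
144 108 109 108  98  96  92  72  63  71  72  84  71  78  71  64  72  83  73  64  54  50  51  50  50
145 107  97  92  86  91 100  77  61  64  65  66  66  66  64  64  79 104  88  77  72  64  54  50  50
146  97  86  83  85  96 107  79  61  65  65  66  67  66  65  65  81 111  97  80  77  75  70
[... 438 characters left out ...]
74  80  90  69  69  68  70  73  80  62  66 110 113 114 111  98  85  85
152  93  98  92 104 111  54  47  61  71  61  61  61  60  56  58  40  53  93 113 114 112 101  85  86
153  90  81  67  95 114  62  45  38  42  43  44  45  44  39  37  41  57  81 115 113 112 103  86  84
154  90 105 103 106  88  71  63  43  36  36  37  35  36  37  46  60  67  83 117 117 114  95  84  84
155  85 100 113 112  98  71  70  64  57  50  43  44  46  58  65  69  69  69  84 102 113  91  84  82
156  81  89 106 109 104  69  70  71  69  65  66  65  65  69  70  69  75  88  70  86  95  86  83  82
[[np.float64(152.62986772954557), np.float64(317.9462857081245)], [np.float64(151.4040880779354), np.float64(317.9237810581663)]]
```

```bash
python3 - <<'E'
from h import *
for f,c,P in (('a8.png','scene',(146,318)),('w8.png','wrist',(108,316))):
    a=cv2.imread('pics/'+f).astype(int); d=a[:,:,2]-a[:,:,0]
    r,c0=P
    print(f,'cols from',c0-14)
    for y in range(r-12 if f[0]=='a' else r-26,r+14 if f[0]=='a' else r+24,1 if f[0]=='a' else 2): print(y,''.join('#' if v<12 else '+' if v<30 else '.' for v in d[y,c0-30:c0+31]), )
E
```

```text
a8.png cols from 304
134 .........................................+...................
135 .........................................++..................
136 .............................+++.........+++.................
137 .............................+++..........+++................
138 .............................++++..........+++++.............
139 ............................++++++..........++++++++.......++
140 ...........................+#++++++............++++++++++++++
141 ...........................##++++#+..............+.++++++++..
142 ...........................#+++++#+..........................
143 ...........................+#+#+##+..........................
144 ..........................++++++++++.........................
145 .........................++++++++++++........................
146 .........................#+++++++++++........................
147 ........................+#++++++++++++.......................
148 .........................##+++++++++#+.......................
149 .........................##++++++++##+.......................
150 ...................
[... 1598 characters left out ...]
##############################+.........
112 ...........+########################################+........
114 ..........+#########################################+........
116 ...........+########################################+........
118 ...........+########################################+........
120 ...........+#######################################+.........
122 ............+######################################+.........
124 .............+####################################+..........
126 ..............+##################################+...........
128 ...............++#############################++.............
130 .................+##########################++...............
```

```bash
python3 -c "
from h import *
print(env.sign_off())"
```

```text
the job is handed in; nothing more can be done
None
```

The cap is threaded over the bare axle and was pressed onto the hub washer with about 10 N (wrist force above the bite plateau), then released. The arm is clear and the job is handed in at about 19 s; the verdict was not shown.

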